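# Seal the vacuum bean canister

### The job

Seal the coffee bean canister: first push the pump lever on its lid all the way down to its stop and let it spring back up, then pick up the loose snap cap, set it on the valve stud and press it down until it clicks. Keep pressing after the click so that the rubber seal under the cap is squeezed well down, and finish like that: gripper still on the cap, pressing it down, not letting go. Leave the other things on the table where they stand.

Things in the scene. Friction and masses are not known exactly. Their poses are not given: they have to be found in the camera images.
- canister: vacuum coffee bean canister fixed to the table, at any yaw: steel box with a flat black lid, 120 (x) by 200 (y) mm, lid top 100 mm above the table; origin at the centre of its underside. On the lid, at x = 0: the valve stud at y = +60 mm; the pump lever from its hinge at y = -10 mm to its free end at y = -94 mm.
- stud_base (a point): foot of the upright steel valve stud, on the lid top. The stud is 22 mm in diameter, 22 mm high, its top 5 mm tapered to 14 mm. Four spring catch balls stick out 4 mm from its side, centred 12.5 mm above this point. The cap's rim, going down, is 14 mm above this point when it meets the balls, 9 to 10 mm at the click, 6 mm on the free seal, 2 mm with the seal fully squeezed.
- seal (a joint): how far the black rubber seal (a disc 48 mm in diameter round the stud's foot, its top 6 mm above the lid when free) is squeezed down by the cap, m: 0 free, 0.004 fully squeezed (hard stop). It springs back; about 1 N to begin, 10 N to squeeze it fully.
- cap: the loose snap cap, grey plastic, about 45 g, standing mouth down on the table: round skirt 44 mm in diameter, 26 mm high, with a flat shoulder and on it a solid round grip knob 28 mm in diameter, 24 mm high. Origin at the centre of the open rim, z up its axis. Mouth 26 mm wide with a rounded lip, hollow 22 mm deep. It takes about 9 to 13 N to push it past the click; any yaw does.
- pump (a joint): angle of the hinged pump lever, rad: 0 raised (sprung up), 0.30 pressed down to its stop, where the lever lies level. A spring returns it; about 3 N at the pad to begin, 8 N at the stop.
- pump_pad (a point): centre of the top of the rubber pad near the free end of the pump lever (a steel plate 40 mm wide), 68 mm from the hinge; moves with the lever: 145 mm above the table when raised, 125 mm at the stop. The hinge axis is along the canister's x, 118 mm above the table.
- cup: bystander: paper cup with black lid, 80 mm in diameter at the top, 90 mm tall, origin at the centre of its underside
- dripper: bystander: white ceramic coffee dripper, 104 mm in diameter at the rim, 76 mm tall, origin at the centre of its underside
- jar: bystander: small amber glass jar with black lid, 66 mm in diameter, 95 mm tall, origin at the centre of its underside
Things that resemble listed ones, but are neither listed nor needed, are in the scene too. What is shaped like the canister but green or orange is not meant.

How it is judged:
By the outcome, as a careful person would: the job done as asked, in the order asked, and still so for the second after the job is handed in, while the arm keeps its last pose, push and grip.
It also fails if it takes over 58 s, if anything falls off the work surface, if the arm or the gripper's body presses on something with over 40 N, if the wrist force passes 120 N, or if a joint passes its speed limit or range.

### The arm

A 6-joint arm with a two-finger parallel gripper is mounted at the origin on the work surface. World frame = base frame: x ahead of the robot, y to its left, z up, the work surface at z = 0. Lengths are in m, angles in rad, forces in N, time in s.
With the tool pointing down it reaches from about 0.4 to 0.825 m from the base axis. Payload 7 kg.
Tool frame: the origin (TCP) lies at the very end of the fingers, on their centre line; the grasp point (between the pads) lies 19 mm behind it; z points along the fingers, y is the line along which they close (so a half turn about z gives the same grasp; the last joint's range is limited). The gripper opens to 88 mm and grips with 3 to 60 N. Pads are 19 mm wide; open, the fingers measure 130 mm over their backs; the gripper's body (78 mm by 193 mm) begins 47 mm behind the grasp point.
Start: joints at [1.503, 0.359, 0.012, 0, -1.224, -0.288], TCP at [0.235, 0.633, 0.227] pointing down, gripper open.
Joint ranges: [-3.07, 3.07], [-1.43, 2.12], [-1.02, 1.25], [-3.03, 1.67], [-3.05, -0], [-3.03, 3.03]. Speed limits (rad/s): [2.39, 2.39, 3.01, 3.14, 3.14, 3.14].

### API

Orientations are given as [roll, pitch, yaw] about the fixed x, y, z axes, in that order (R = Rz(yaw) Ry(pitch) Rx(roll)).
In Python, from station import arm, grab_frame gives the robot as it stands.
- The arm moves only by the tool jog_arm, never from a script. Its argument "deltas" is a list that holds one entry, the list of rows, each a list of 4 numbers: the shift along the tool's x, y, z in units of 60 mm (1.0 is 60 mm), then the turn about the tool's z in units of 5 degrees (1.0 is 5 degrees). A call has 1 to 8 rows; each row is the pose to reach, as a shift and turn from the pose commanded when the call began, along the tool's axes at that moment; what a row does not reach only later rows make up. A row lasts 1/8 s, in which the tool goes at most 62.5 mm and 10.7 degrees, less where a joint would pass 70% of its speed; a pose out of reach is approached as far as the arm can. A call with a gripper value outside its range is refused whole. "grip" is the finger opening in mm, from 0 to 87.6, set as the call begins (left out, the last holds). The fingers move at their own pace and stop on an object; "squeeze" is the grip in N (left out, the last holds). Time passes only in rows, so rows that repeat a pose let the fingers close. It gives the time, the measured TCP pose, the force, the opening and the grip force at its end, in the units of the state.
- arm.get_state(): the state, without advancing time (a new reading comes with each control period).
- grab_frame(name): name is "scene" or "top" or "wrist"; returns a dict with "img" (384x512x3 uint8, red, green, blue), "vfov" (degrees; the focal length in pixels is half the picture's height over the tangent of half this angle, whatever the lens; pixels are square), "cx", "cy" (the principal point, pixels), "xyz" and "rotation" of the camera in the world. Camera axes: x right, y down, z forward; pixel columns grow to the right and rows downward; lengths in m; the calibration is good to about 2 mm. A picture is of the moment at which its call begins. There is no depth.
- arm.job_done(): hands the job in; it is judged then, once.
The state is a dict: "t": time; "q": joint angles; "qd": joint speeds; "joint_efforts": joint torques, N m; "eef_pos": TCP position; "ee_rot": TCP orientation; "force": force on the tool from outside, world axes, zero at the start; "moment": the same for the moment, N m; "width": finger opening in m; "gripper_force": force on a finger pad.
Only numpy, scipy, OpenCV 4.12 (cv2) and the standard library are available. Lean on these libraries where they do the work, as an engineer would, in place of code of your own. Each camera call takes 0.05 s, during which the arm holds its last target. There are 200 camera calls.

## Working session

There is one attempt and no reset: what is moved stays moved. The work goes in short steps, Python scripts to look and compute and a tool call to move; the robot and the scene stay as the last step left them, time stands still between calls to the robot, and variables do not carry over. Pictures are saved under pics/ and viewed, at most 10 in all, crops included, and the job is handed in when it is done.

Besides the shell and the picture viewer there is one more tool, called after "Emit:" by a JSON object that holds its "op" and its "data", one argument or row to a line. jog_arm: Moves the arm, as the interface text tells. Its arguments: {"type":"object","properties":{"deltas":{"type":"array"},"grip":{"type":"number"},"squeeze":{"type":"number"}},"required":["deltas"]}

```bash
mkdir -p pics
cat > h.py <<'E'
import numpy as np, cv2, pickle
from station import arm, grab_frame
def snap(name, tag):
    f=grab_frame(name); pickle.dump(f,open(f'pics/{tag}.pkl','wb'))
    cv2.imwrite(f'pics/{tag}.png',f['img'][:,:,::-1]); return f
def load(tag): return pickle.load(open(f'pics/{tag}.pkl','rb'))
def ray(f,u,v):
    fl=f['img'].shape[0]/2/np.tan(np.radians(f['vfov'])/2)
    d=np.array(f['rotation'])@np.array([(u-f['cx'])/fl,(v-f['cy'])/fl,1.])
    return np.array(f['xyz']),d
def plane(f,u,v,z):
    o,d=ray(f,u,v); return o+d*(z-o[2])/d[2]
def proj(f,p):
    fl=f['img'].shape[0]/2/np.tan(np.radians(f['vfov'])/2)
    c=np.array(f['rotation']).T@(np.array(p)-np.array(f['xyz'])); return c[0]/c[2]*fl+f['cx'],c[1]/c[2]*fl+f['cy']
def tri(a,b):
    (o1,d1),(o2,d2)=a,b; d1=d1/np.linalg.norm(d1); d2=d2/np.linalg.norm(d2)
    t=np.linalg.lstsq(np.c_[d1,-d2],o2-o1,rcond=None)[0]
    p,q=o1+d1*t[0],o2+d2*t[1]; return (p+q)/2,np.linalg.norm(p-q)
E
python3 - <<'E'
from h import *
a=snap('scene','s0');b=snap('top','t0');c=snap('wrist','w0')
for f in(a,b,c): print(f['vfov'],f['cx'],f['cy'],np.round(f['xyz'],3),np.round(f['rotation'],3).tolist())
im=np.zeros((600,800,3),np.uint8)
im[:300,:400]=cv2.resize(a['img'],(400,300));im[:300,400:]=cv2.resize(c['img'],(400,300))
cv2.imwrite('pics/m0.png',cv2.resize(b['img'],(800,600))[:,:,::-1]); cv2.imwrite('pics/m1.png',cv2.resize(a['img'],(800,600))[:,:,::-1])
print(arm.get_state())
E
```

```text
49.532835018779096 256.0655020413936 191.36738616142068 [ 1.33  -0.713  0.894] [-2.17, -0.022, 0.9]
54.06035403333327 253.055152086454 198.5645119493176 [ 0.398 -0.006  1.351] [-3.097, -0.004, -1.57]
67.57143797806083 257.14466577734373 191.52727442139795 [0.3   0.609 0.385] [2.885, -0.001, -1.927]
{'t': 0.15, 'q': array([ 1.50310306e+00,  3.59243298e-01,  1.12866510e-02, -2.01644072e-04,
       -1.22413308e+00, -2.88095917e-01]), 'qd': array([ 0.00073843, -0.00159814,  0.00277299,  0.00127086,  0.00128739,
        0.0008195 ]), 'joint_efforts': array([-7.73121865e-04, -5.83273959e+01,  2.93291456e+01,  7.00120345e+00,
        8.80811509e-03, -1.14360469e-04]), 'eef_pos': array([0.23504091, 0.63236681, 0.22584147]), 'ee_rot': array([ 3.14029870e+00, -1.85743411e-04, -3.55857697e-01]), 'force': array([-0.26467587, -0.06752809, -0.78155433]), 'moment': array([-0.04522542,  0.01796184, -0.04328296]), 'gripper_force': 0.0, 'width': 0.08790340266710724}
```

View pics/m0.png

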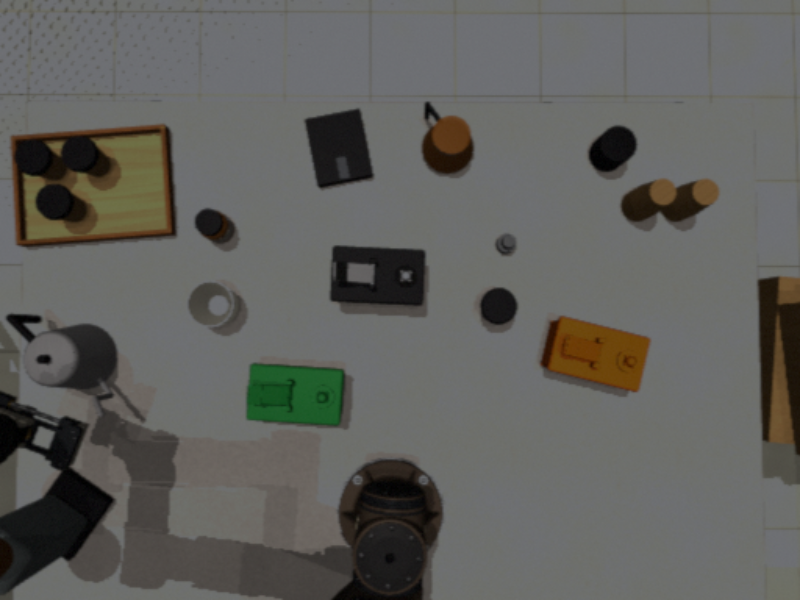

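View pics/m1.png

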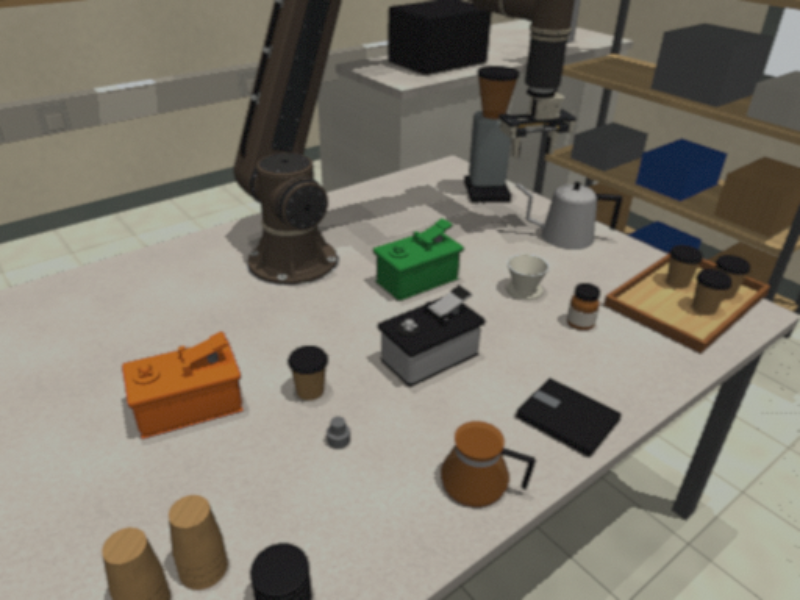

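The top view (800-px scale) shows these candidates:
- **Canister:** black lid with steel sides at (378,276). The green one at (295,395) and the orange one at (597,353) are decoys, and the flat black box at (338,148) has no lever.
- **Cap:** small grey stepped knob at (506,243). The black-lidded cup at (498,306) and the jar at (212,224) are not it.

I choose the black canister and the grey knob, and will measure both next.

```bash
python3 - <<'E'
s=open('h.py').read()
s=s.replace("np.array(f['rotation'])","RM(f)").replace("def ray","from scipy.spatial.transform import Rotation as Ro\ndef RM(f): return Ro.from_euler('xyz',f['rotation']).as_matrix()\ndef ray")
open('h.py','w').write(s)
E
python3 - <<'E'
from h import *
t=load('t0');s=load('s0')
def comps(img,mask,box):
    m=np.zeros(mask.shape,np.uint8);x0,y0,x1,y1=box;m[y0:y1,x0:x1]=mask[y0:y1,x0:x1]
    n,l,st,c=cv2.connectedComponentsWithStats(m)
    return [(l==i).astype(np.uint8) for i in range(1,n) if st[i,4]>15],[ (st[i].tolist(),c[i].round(1).tolist()) for i in range(1,n) if st[i,4]>15]
gt=t['img'].max(2);gs=s['img'].max(2)
print('table levels',gt[100,280],gt[170,335],gs[300,190],'canister row',gt[176,205:280].tolist())
ms,i=comps(gt,(gt<50).astype(np.uint8),(205,150,280,202));print(i)
k=int(np.argmax([m.sum() for m in ms]))
cnt=max(cv2.findContours(ms[k],0,2)[0],key=cv2.contourArea);r=cv2.minAreaRect(cnt);print(r)
b=cv2.boxPoints(r);P=np.array([plane(t,*p,.1)[:2] for p in b]);print(P.round(4),P.mean(0), [np.linalg.norm(P[j]-P[j-1]) for j in range(4)])
def show(f,x0,y0,w,h,W=400,H=300):
    c=f['img'][y0:y0+h,x0:x0+w];c=cv2.resize(c,(W,H),interpolation=cv2.INTER_CUBIC);return np.clip(c.astype(float)*1.7,0,255).astype(np.uint8)
im=np.vstack([np.hstack([show(t,205,150,72,54),show(t,300,138,48,36)]),np.hstack([show(s,236,180,80,60),show(s,192,255,48,36)])])
cv2.imwrite('pics/c0.png',im[:,:,::-1])
E
```

```text
table levels 34 111 175 canister row [112, 111, 111, 112, 112, 108, 87, 48, 68, 73, 27, 16, 14, 16, 15, 16, 29, 70, 99, 99, 101, 98, 101, 100, 100, 101, 101, 100, 100, 100, 98, 99, 98, 84, 55, 25, 26, 25, 29, 24, 25, 23, 24, 26, 28, 24, 27, 22, 18, 16, 19, 44, 82, 108, 115, 114, 101, 63, 27, 11, 14, 17, 25, 25, 27, 27, 54, 76, 82, 95, 109, 112, 112, 112, 112]
[([212, 158, 60, 38, 1805], [242.8, 176.5])]
((241.4641571044922, 176.3245391845703), (58.900875091552734, 35.70539855957031), 2.4895529747009277)
[[ 0.4727  0.1281]
 [ 0.5921  0.1236]
 [ 0.5838 -0.0731]
 [ 0.4644 -0.0678]] [0.52823491 0.0277038 ] [np.float64(0.1960143255303675), np.float64(0.11949624102680549), np.float64(0.19685365735266064), np.float64(0.11953683964904245)]
```

View pics/c0.png

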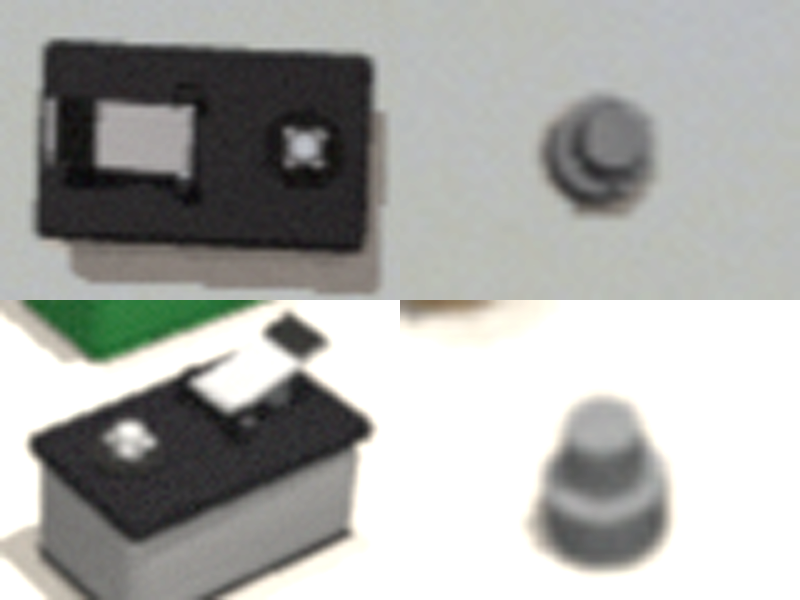

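Crop check: top left is the black lid with the grey lever (black pad at its left end) and the stud with its 4 balls at right. Top right and bottom right show the grey stepped cap. The choice is confirmed, so now I triangulate.

Run:
```python
from h import *
t=load('t0');s=load('s0')
for n,a,b in [('cap knob top',(325.7,154.6),(216,270.4)),('stud top',(259.5,176.3),(262,206.0)),('pad top',(218.0,174.3),(295,187.2))]:
    p,e=tri(ray(t,*a),ray(s,*b));print(n,p.round(4),'miss',round(e,4))
d=np.array([-.0083,-.1967]);d/=np.linalg.norm(d);c=np.array([.5282,.0277])
print('stud from rect',c+.06*d,'pad',c-.075*d,'yaw',np.degrees(np.arctan2(-d[0],d[1])))
print('knobtop plane',plane(t,325.7,154.6,.05))
st=arm.get_state();R=Ro.from_euler('xyz',st['ee_rot']).as_matrix();print(R.round(3))
pad=np.array([*(c-.075*d),.19]);v=R.T@(pad-st['eef_pos']);print('to above pad, tool mm',v*1e3,'units',v/.06)
```

```text
cap knob top [ 0.6107 -0.264   0.0466] miss 0.0016
stud top [ 0.5267 -0.0314  0.1199] miss 0.0015
pad top [0.5311 0.1032 0.1397] miss 0.002
stud from rect [ 0.52567048 -0.03224666] pad [0.5313619  0.10263332] yaw 177.58376702764772
knobtop plane [ 0.60966584 -0.26391618  0.05      ]
[[ 0.937 -0.348 -0.   ]
 [-0.348 -0.937 -0.001]
 [ 0.     0.001 -1.   ]]
to above pad, tool mm [462.30544363 393.26123115  36.43623782] units [7.70509073 6.55435385 0.60727063]
```

Emit:
{"op": "jog_arm", "data": {
  "deltas": [
    [[0,0,-0.9,0],[0,0,-1.8,0],[0.7,0.6,-1.8,1.5],[1.4,1.2,-1.8,3.2],[2.1,1.8,-1.8,5],[2.8,2.4,-1.8,7],[3.5,3.0,-1.8,9],[4.2,3.6,-1.8,11]]
  ],
  "grip": 0
}}

```text
t: 1.15
eef_pos: [0.3966, 0.3407, 0.3346]
ee_rot: [-3.142, 0.0, -1.321]
force: [0.5, -0.4, -0.4]
width: 0.0133
gripper_force: 0.0
```

```bash
cat >> h.py <<'E'
def rel(target,yaw=None):
    st=arm.get_state();R=Ro.from_euler('xyz',st['ee_rot']).as_matrix();v=R.T@(np.array(target)-st['eef_pos'])/.06
    print('t',round(st['t'],2),'tcp',st['eef_pos'].round(4),'rpy deg',np.degrees(st['ee_rot']).round(2),'units',v.round(3),'turn',None if yaw is None else round((np.degrees(st['ee_rot'][2])-yaw)/5,3),'F',st['force'].round(1),'w',round(st['width'],4),'gf',round(st['gripper_force'],1))
E
python3 -c "
from h import *
rel([.531,.103,.2],-90)"
```

```text
t 1.15 tcp [0.3966 0.3407 0.3346] rpy deg [-1.80e+02  1.00e-02 -7.57e+01] units [ 4.393 -1.193  2.242] turn 2.86 F [ 0.5 -0.4 -0.4] w 0.0133 gf 0.0
```

Emit:
{"op": "jog_arm", "data": {
  "deltas": [
    [[0.9,-0.2,0.3,1],[1.8,-0.5,0.7,2],[2.7,-0.7,1.1,2.6],[3.5,-1.0,1.5,2.8],[4.2,-1.15,1.9,2.8],[4.3,-1.2,2.0,2.8],[4.3,-1.2,2.0,2.8]]
  ]
}}

```text
t: 2.02
eef_pos: [0.5308, 0.1106, 0.2141]
ee_rot: [3.141, -0.001, -1.561]
force: [0.6, 0.6, 0.3]
width: 0.0001
gripper_force: 0.0
```

```bash
python3 -c "
from h import *
rel([.531,.103,.16],-90)
f=snap('wrist','w1')
for p in [(.531,.103,.145),(.5255,-.032,.122),(.6107,-.264,.05)]: print(proj(f,p))
"
```

```text
t 2.02 tcp [0.5308 0.1106 0.2141] rpy deg [ 1.7995e+02 -3.0000e-02 -8.9460e+01] units [ 0.126 -0.002  0.902] turn 0.109 F [0.6 0.6 0.3] w 0.0001 gf 0.0
(np.float64(258.7154050852024), np.float64(191.99426979506836))
(np.float64(267.4579230367866), np.float64(17.581708313274532))
(np.float64(165.5719322643451), np.float64(-271.93932166299714))
```

View pics/w1.png

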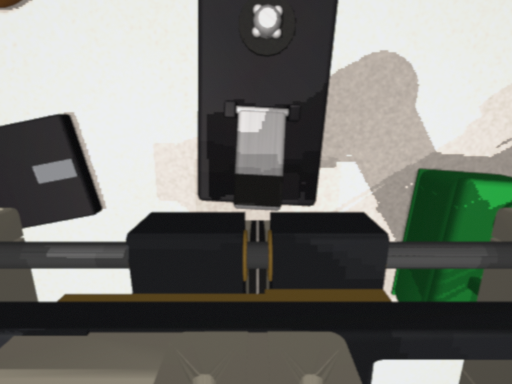

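The wrist view shows the stud at (267,18) and the pad at (258,190), within 2 px of prediction. Next I press the lever.

Emit:
{"op": "jog_arm", "data": {
  "deltas": [
    [[0.11,0,0.5,0.1],[0.11,0,0.9,0.1],[0.11,0,1.1,0.1],[0.11,0,1.2,0.1],[0.11,0,1.3,0.1],[0.11,0,1.4,0.1],[0.11,0,1.47,0.1],[0.11,0,1.47,0.1]]
  ]
}}

```text
t: 3.08
eef_pos: [0.5324, 0.1055, 0.1275]
ee_rot: [-3.138, 0.002, -1.568]
force: [-0.6, 3.9, 6.0]
width: 0.0005
gripper_force: 3.4
```

```bash
python3 -c "
from h import *
rel([.531,.104,.125],-90)"
```

```text
t 3.08 tcp [0.5324 0.1055 0.1275] rpy deg [-1.7981e+02  1.1000e-01 -8.9850e+01] units [0.026 0.023 0.042] turn 0.03 F [-0.6  3.9  6. ] w 0.0005 gf 3.4
```

Go a little further until the hard stop shows in the force.

Emit:
{"op": "jog_arm", "data": {
  "deltas": [
    [[0,0,0.04,0],[0,0,0.08,0],[0,0,0.08,0],[0,0,0.08,0]]
  ]
}}

```text
t: 3.58
eef_pos: [0.5325, 0.1058, 0.1247]
ee_rot: [-3.137, 0.002, -1.568]
force: [-7.0, 5.1, 22.4]
width: 0.0007
gripper_force: 10.8
```

Emit:
{"op": "jog_arm", "data": {
  "deltas": [
    [[0,0,0.02,0],[0,0,0.04,0],[0,0,0.04,0]]
  ]
}}

```text
t: 3.95
eef_pos: [0.5327, 0.1058, 0.1242]
ee_rot: [-3.136, 0.002, -1.567]
force: [-15.2, 6.5, 37.0]
width: 0.0003
gripper_force: 18.7
```

Emit:
{"op": "jog_arm", "data": {
  "deltas": [
    [[0,0,-0.3,0],[0,0,-1.0,0],[0,0,-1.8,0],[0.8,-0.15,-2.1,-1],[1.7,-0.35,-2.1,-3],[2.6,-0.55,-2.1,-5],[3.5,-0.75,-2.1,-7],[4.4,-0.95,-2.1,-9]]
  ],
  "grip": 60
}}

```text
t: 4.95
eef_pos: [0.5883, -0.1597, 0.2454]
ee_rot: [-3.142, -0.0, -0.783]
force: [1.1, 0.8, -0.3]
width: 0.0595
gripper_force: 0.0
```

```bash
python3 -c "
from h import *
rel([.6107,-.264,.16],0)"
```

```text
t 4.95 tcp [ 0.5883 -0.1597  0.2454] rpy deg [-1.800e+02 -2.000e-02 -4.486e+01] units [1.49  0.968 1.424] turn -8.971 F [ 1.1  0.8 -0.3] w 0.0595 gf 0.0
```

Emit:
{"op": "jog_arm", "data": {
  "deltas": [
    [[0.4,0.3,0.2,-2],[0.8,0.6,0.4,-4],[1.2,0.8,0.6,-6],[1.45,0.95,0.7,-8],[1.45,0.95,0.7,-9],[1.45,0.95,0.7,-9]]
  ]
}}

```text
t: 5.7
eef_pos: [0.6088, -0.2601, 0.2028]
ee_rot: [3.142, 0.001, -0.005]
force: [-0.5, -0.4, -0.2]
width: 0.0596
gripper_force: 0.0
```

```bash
python3 -c "
from h import *
rel([.6107,-.264,.16],0)
f=snap('wrist','w2');snap('top','t2');snap('scene','s2')
for p in [(.6107,-.264,.05),(.6107,-.264,0)]: print(proj(f,p))
"
```

```text
t 5.7 tcp [ 0.6088 -0.2601  0.2028] rpy deg [ 1.8e+02  4.0e-02 -2.7e-01] units [0.033 0.065 0.714] turn -0.054 F [-0.5 -0.4 -0.2] w 0.0596 gf 0.0
(np.float64(260.77155108623447), np.float64(178.9759335571964))
(np.float64(260.28889528750454), np.float64(170.69532895808857))
```

View pics/w2.png

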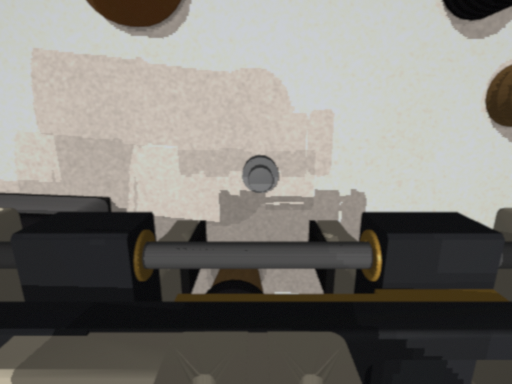

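The wrist view shows the cap knob at (261,178), against a prediction of (260.8,179). It is aligned, so I descend.

Emit:
{"op": "jog_arm", "data": {
  "deltas": [
    [[0.03,0.06,0.8,0],[0.03,0.06,1.6,0],[0.03,0.06,2.2,0],[0.03,0.06,2.6,0],[0.03,0.06,2.8,0],[0.03,0.06,2.88,0],[0.03,0.06,2.88,0]]
  ]
}}

```text
t: 6.72
eef_pos: [0.6113, -0.2633, 0.0311]
ee_rot: [3.141, -0.001, -0.003]
force: [0.2, 0.2, 0.4]
width: 0.0598
gripper_force: 0.0
```

```bash
python3 -c "
from h import *
rel([.6107,-.264,.028],0)"
```

```text
t 6.72 tcp [ 0.6113 -0.2633  0.0311] rpy deg [ 1.7999e+02 -5.0000e-02 -1.9000e-01] units [-0.01   0.011  0.051] turn -0.038 F [0.2 0.2 0.4] w 0.0598 gf 0.0
```

Emit:
{"op": "jog_arm", "data": {
  "deltas": [
    [[0,0,0.04,0],[0,0,0.04,0]]
  ]
}}

```text
t: 6.98
eef_pos: [0.6111, -0.2634, 0.0285]
ee_rot: [3.141, -0.001, -0.003]
force: [-0.5, 1.0, -1.4]
width: 0.0601
gripper_force: 0.0
```

Emit:
{"op": "jog_arm", "data": {
  "deltas": [
    [[0,0,0,0],[0,0,0,0],[0,0,0,0],[0,0,0,0],[0,0,0,0],[0,0,0,0]]
  ],
  "grip": 15,
  "squeeze": 45
}}

```text
t: 7.72
eef_pos: [0.6109, -0.2633, 0.028]
ee_rot: [3.142, 0.0, -0.003]
force: [0.1, -0.2, -0.3]
width: 0.0267
gripper_force: 45.0
```

Emit:
{"op": "jog_arm", "data": {
  "deltas": [
    [[0,0,-0.3,0],[0,0,-1,0],[0,0,-1.8,0],[0,0,-2.6,0],[0,0,-2.6,0],[0,0,-2.6,0]]
  ]
}}

```text
t: 8.48
eef_pos: [0.6106, -0.2631, 0.1847]
ee_rot: [-3.141, -0.001, -0.004]
force: [0.4, -0.2, -1.1]
width: 0.0269
gripper_force: 45.0
```

Run:
```python
from h import *
rel([.526,-.032,.19],0)
f=snap('wrist','w3');s=snap('scene','s3')
c=cv2.resize(s['img'][150:270,180:340],(800,600),interpolation=cv2.INTER_CUBIC)
cv2.imwrite('pics/s3c.png',c[:,:,::-1])
```

```text
t 8.47 tcp [ 0.6106 -0.2631  0.1847] rpy deg [-1.7998e+02 -5.0000e-02 -2.1000e-01] units [-1.424 -3.847 -0.088] turn -0.041 F [ 0.4 -0.2 -1.1] w 0.0269 gf 45.0
```

View pics/s3c.png

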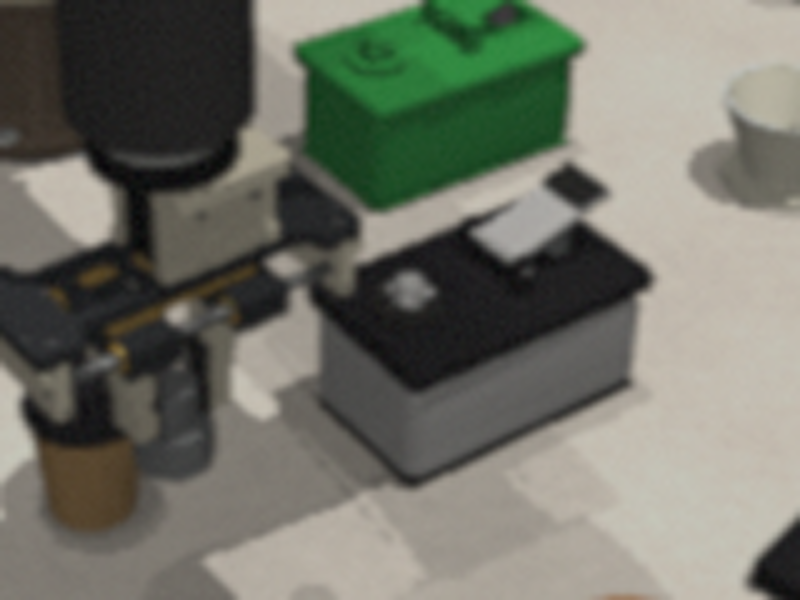

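The crop shows the cap in the gripper at (180,410), the lever sprung back up with its pad at (575,185), and the stud at (408,290). Next I check where the cap sits in the tool and refine the stud position.

Run:
```python
from h import *
f=load('w3')
for p in [(.6107,-.264,.161),(.6107,-.264,.185),(.6327,-.264,.161)]: print(np.round(proj(f,p),1))
w=load('w1');g=w['img'].min(2)
roi=np.zeros_like(g);roi[5:35,250:285]=1
m=((g>110)&(roi>0)).astype(np.uint8);M=cv2.moments(m,True);u,v=M['m10']/M['m00'],M['m01']/M['m00'];print(u,v,M['m00'],plane(w,u,v,.120))
t=load('t0');g=t['img'].min(2);roi=np.zeros_like(g);roi[168:186,250:268]=1
m=((g>60)&(roi>0)).astype(np.uint8);M=cv2.moments(m,True);a,b=M['m10']/M['m00'],M['m01']/M['m00'];print(a,b,plane(t,a,b,.118),tri(ray(w,u,v),ray(t,a,b)))
cv2.imwrite('pics/w3c.png',cv2.resize(f['img'][120:300,150:390],(800,600),interpolation=cv2.INTER_CUBIC)[:,:,::-1])
```

```text
[258.7 222. ]
[259.  236.3]
[258.7 190.6]
266.1286307053942 19.266943291839556 723.0 [ 0.52646744 -0.03139835  0.12      ]
259.2121212121212 176.0 [ 0.52739573 -0.03110277  0.118     ] (array([ 0.52674313, -0.03091174,  0.12205691]), np.float64(0.0004989728358514777))
```

View pics/w3c.png

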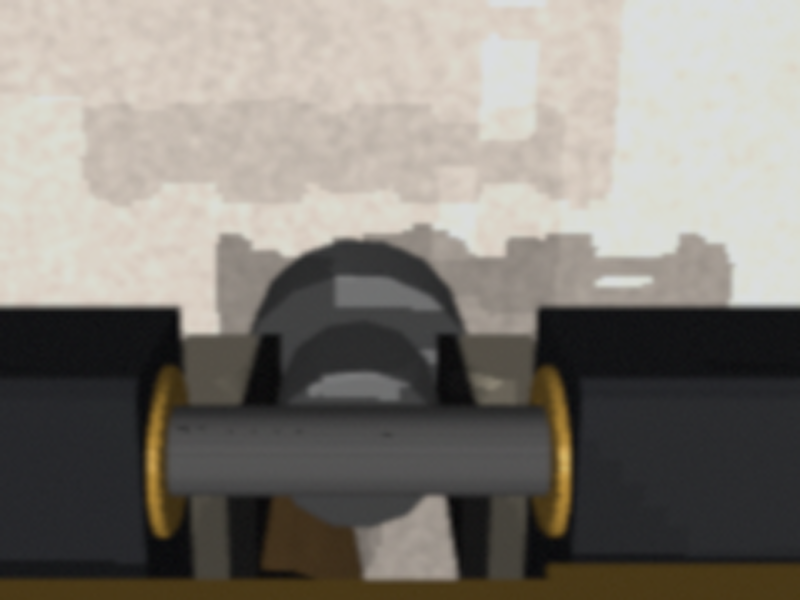

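Run:
```python
from h import *
f=load('w3');x,y,_=arm.get_state()['eef_pos']
for dx in(0,-.002):
  for r,z in((.022,.157),(.022,.183),(.014,.207),(-.014,.207),(.014,.183)):
    u,v=proj(f,(x+dx+r,y,z));print(dx,r,z,'crop px',round((u-150)/.3),round((v-120)/.3))
l=(120+np.array([240,275,322,373,525])*.3);print(l)
g=f['img'].max(2);print(g[185:245,257].tolist())
# axis-left/right of the skirt
for v in (200,205,210): print(v,g[v,215:305].tolist())
```

```text
0 0.022 0.157 crop px 358 234
0 0.022 0.183 crop px 358 270
0 0.014 0.207 crop px 358 365
0 -0.014 0.207 crop px 359 528
0 0.014 0.183 crop px 358 313
-0.002 0.022 0.157 crop px 358 243
-0.002 0.022 0.183 crop px 358 281
-0.002 0.014 0.207 crop px 358 377
-0.002 -0.014 0.207 crop px 359 539
-0.002 0.014 0.183 crop px 358 324
[192.  202.5 216.6 231.9 277.5]
[219, 219, 218, 218, 217, 207, 170, 101, 58, 55, 54, 54, 56, 55, 56, 55, 56, 73, 106, 113, 113, 113, 113, 113, 113, 114, 105, 81, 68, 66, 64, 55, 47, 44, 45, 44, 44, 45, 45, 44, 45, 45, 44, 45, 46, 50, 78, 114, 119, 113, 113, 112, 112, 105, 80, 64, 51, 43, 43, 49]
200 [159, 147, 146, 146, 144, 142, 138, 137, 140, 142, 143, 143, 142, 139, 139, 141, 140, 141, 136, 121, 95, 67, 49, 45, 44, 44, 44, 46, 44, 44, 43, 45, 46, 48, 52, 56, 57, 58, 57, 57, 56, 56, 55, 56, 55, 55, 55, 54, 53, 53, 55, 54, 53, 52, 52, 51, 52, 50, 51, 49, 50, 48, 50, 63, 92, 124, 143, 149, 148, 146, 146, 147, 147, 146, 144, 144, 143, 144, 142, 140, 139, 141, 144, 146, 146, 144, 142, 141, 141, 140]
205 [156, 142, 143, 145, 144, 144, 145, 145, 144, 142, 141, 142, 143, 142, 134, 109, 70, 45, 44, 43, 43, 44, 44, 46, 47, 48, 49, 52, 57, 60, 62, 65, 65, 67, 72, 90, 108, 113, 114, 113, 113, 113, 113, 113, 114, 113, 113, 113, 114, 114, 113, 113, 113, 111, 107, 96, 84, 74, 65, 58, 54, 50, 47, 48, 48, 46, 46, 53, 76, 108, 132, 141, 142, 144, 145, 144, 143, 144, 143, 146, 148, 149, 150, 150, 150, 148, 145, 145, 145, 148]
210 [157, 144, 144, 144, 144, 142, 141, 141, 141, 141, 140, 139, 129, 100, 63, 45, 44, 44, 48, 53, 60, 65, 66, 67, 66, 67, 66, 67, 67, 66, 67, 67, 66, 66, 72, 89, 107, 112, 113, 113, 113, 113, 114, 113, 113, 113, 113, 113, 113, 112, 113, 112, 112, 112, 111, 113, 112, 112, 113, 113, 112, 113, 112, 110, 104, 89, 68, 52, 46, 45, 61, 104, 141, 154, 156, 158, 158, 157, 152, 144, 143, 143, 144, 146, 145, 144, 142, 142, 145, 147]
```

Emit:
{"op": "jog_arm", "data": {
  "deltas": [
    [[-0.1,-0.3,0,0],[-0.4,-1.0,0,0],[-0.7,-1.8,0,0],[-1.0,-2.6,0,0],[-1.2,-3.3,0,0],[-1.35,-3.75,0,0],[-1.38,-3.85,0,0],[-1.38,-3.85,0,0]]
  ]
}}

```text
t: 9.57
eef_pos: [0.5285, -0.0317, 0.1837]
ee_rot: [3.141, 0.001, -0.002]
force: [0.1, -0.9, -0.6]
width: 0.0271
gripper_force: 45.0
```

Emit:
{"op": "jog_arm", "data": {
  "deltas": [
    [[0,0,0.2,0],[0,0,0.4,0],[0,0,0.4,0],[0,0,0.4,0]]
  ]
}}

```text
t: 10.07
eef_pos: [0.5289, -0.0324, 0.1598]
ee_rot: [3.141, 0.0, -0.004]
force: [0.8, 0.4, -0.2]
width: 0.0272
gripper_force: 45.0
```

Run:
```python
from h import *
rel([.5275,-.0315,.15],0)
f=snap('wrist','w4');s=snap('scene','s4')
for p in [(.5265,-.0315,.122),(.5265,-.0315,.106)]:print(np.round(proj(f,p),1),np.round(proj(s,p),1))
a=cv2.resize(f['img'][130:250,180:340],(400,300),interpolation=cv2.INTER_CUBIC)
b=cv2.resize(s['img'][165:240,215:315],(400,300),interpolation=cv2.INTER_CUBIC)
cv2.imwrite('pics/c4.png',np.clip(np.hstack([a,b])[:,:,::-1].astype(float)*1.6,0,255).astype(np.uint8))
```

```text
t 10.07 tcp [ 0.5289 -0.0324  0.1598] rpy deg [ 1.7998e+02  3.0000e-02 -2.2000e-01] units [-0.023 -0.015  0.163] turn -0.044 F [ 0.8  0.4 -0.2] w 0.0272 gf 45.0
[256.1 218.3] [261.7 205.5]
[256.2 211.3] [261.6 209.5]
```

View pics/c4.png

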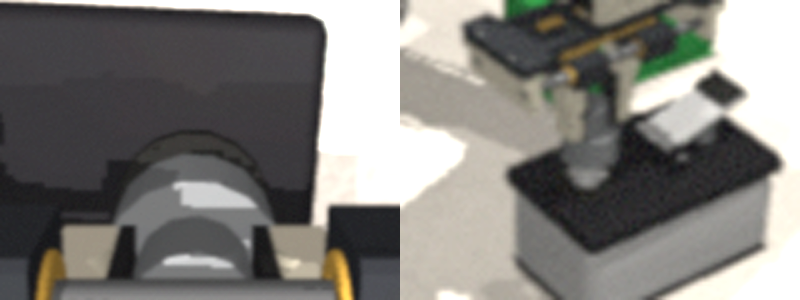

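The left crop shows the cap (centre u≈193) concentric with the seal disc (≈191). The right crop shows the stud tip just below the cap mouth. I lower onto the balls next.

Emit:
{"op": "jog_arm", "data": {
  "deltas": [
    [[-0.02,-0.01,0.05,0],[-0.02,-0.01,0.15,0],[-0.02,-0.01,0.22,0],[-0.02,-0.01,0.28,0],[-0.02,-0.01,0.28,0],[-0.02,-0.01,0.28,0]]
  ]
}}

```text
t: 10.92
eef_pos: [0.5277, -0.0314, 0.1432]
ee_rot: [3.142, -0.0, -0.003]
force: [0.5, -0.1, 0.0]
width: 0.0269
gripper_force: 45.0
```

Emit:
{"op": "jog_arm", "data": {
  "deltas": [
    [[0,0,0.02,0],[0,0,0.04,0],[0,0,0.06,0],[0,0,0.08,0],[0,0,0.08,0]]
  ],
  "squeeze": 60
}}

```text
t: 11.55
eef_pos: [0.5279, -0.0317, 0.1391]
ee_rot: [3.141, -0.001, -0.003]
force: [-1.4, -1.6, 5.1]
width: 0.0272
gripper_force: 60.0
```

Emit:
{"op": "jog_arm", "data": {
  "deltas": [
    [[0,0,0.02,0],[0,0,0.04,0],[0,0,0.06,0],[0,0,0.08,0],[0,0,0.08,0]]
  ]
}}

```text
t: 12.18
eef_pos: [0.5269, -0.0315, 0.133]
ee_rot: [3.141, 0.002, -0.004]
force: [-1.8, -1.3, -2.7]
width: 0.0271
gripper_force: 60.0
```

Emit:
{"op": "jog_arm", "data": {
  "deltas": [
    [[0,0,0.02,0],[0,0,0.04,0],[0,0,0.06,0],[0,0,0.06,0],[0,0,0.06,0]]
  ]
}}

```text
t: 12.8
eef_pos: [0.5281, -0.0314, 0.1308]
ee_rot: [3.142, -0.001, -0.003]
force: [-3.7, -0.7, 6.3]
width: 0.0266
gripper_force: 60.0
```

Emit:
{"op": "jog_arm", "data": {
  "deltas": [
    [[0,0,0.02,0],[0,0,0.03,0],[0,0,0.03,0]]
  ]
}}

```text
t: 13.18
eef_pos: [0.5283, -0.0314, 0.1298]
ee_rot: [3.141, -0.002, -0.003]
force: [-6.1, 0.6, 13.3]
width: 0.027
gripper_force: 60.0
```

Emit:
{"op": "jog_arm", "data": {
  "deltas": [
    [[0,0,0.02,0],[0,0,0.03,0],[0,0,0.03,0],[0,0,0.03,0],[0,0,0.03,0]]
  ]
}}

```text
t: 13.8
eef_pos: [0.5285, -0.0315, 0.1294]
ee_rot: [3.141, -0.003, -0.002]
force: [-10.8, 0.7, 25.5]
width: 0.0268
gripper_force: 60.0
```

Run:
```python
from h import *
f=snap('wrist','w5');s=snap('scene','s5');rel([.5275,-.0315,.13],0)
a=cv2.resize(f['img'][130:250,180:340],(400,300),interpolation=cv2.INTER_CUBIC)
b=cv2.resize(s['img'][165:240,215:315],(400,300),interpolation=cv2.INTER_CUBIC)
cv2.imwrite('pics/c5.png',np.clip(np.hstack([a,b])[:,:,::-1].astype(float)*1.6,0,255).astype(np.uint8))
```

```text
t 13.9 tcp [ 0.5285 -0.0314  0.1294] rpy deg [ 1.7999e+02 -1.7000e-01 -1.3000e-01] units [-0.017  0.001 -0.01 ] turn -0.026 F [-11.5   1.   25.1] w 0.0267 gf 60.0
```

View pics/c5.png

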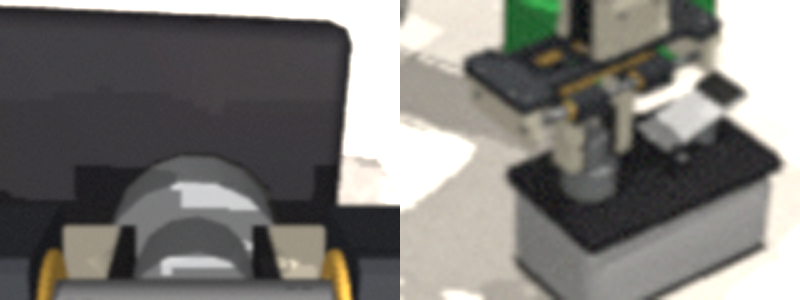

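The cap sits down over the seal with the gripper still on it. The stiff 25 N reading at TCP z = 0.1294 m means the seal's hard stop is reached, so I hand it in.

```bash
python3 -c "
from station import arm
print(arm.job_done())"
```

```text
the job is handed in; nothing more can be done
None
```

I handed the job in at about 13.9 s: the pump lever was pressed to its stop and sprang back up, the cap went past its click, and the gripper is still on it pressing with about 25 N on a fully squeezed seal.

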